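Unlock and open the pressure cooker

ROBOT

A 6-joint arm with a two-finger parallel gripper is mounted at the origin on a cart in front of the work surface, level with it; the furniture and walls round the work are solid. World frame = base frame: x ahead of the robot, y to its left, z up, the work surface at z = 0. Lengths are in m, angles in rad, forces in N, time in s.
With the tool pointing down it reaches from about 0.35 to 0.85 m from the base axis. Payload 8.1 kg.
Tool frame: the origin (TCP) lies on the centre line of the jaws, within the pads' length; the fingertips stand 22 mm ahead of it and the grasp point (between the pads) lies 3 mm ahead of it; z points along the fingers, y is the line along which they close (so a half turn about z gives the same grasp; the last joint's range is limited). The gripper opens to 93 mm and grips with 3 to 60 N. Pads are 15 mm wide; open, the fingers measure 128 mm over their backs; the gripper's body (75 mm by 188 mm) begins 65 mm behind the grasp point.
Start: joints at [1.022, 0.13, 1.488, -0, 1.523, -0.085], TCP at [0.268, 0.537, 0.212] pointing down, gripper open.
Joint ranges: [-2.96, 2.96], [-0.89, 2.26], [0.02, 2.5], [-1.34, 4.48], [0, 2.73], [-2.66, 2.66]. Speed limits (rad/s): [2.39, 2.39, 2.79, 3.14, 3.14, 3.14].

INTERFACE

Orientations are given as a rotation vector (axis times angle).
In Python, from plant import robot gives the robot as it stands.
- The arm moves only by the shell command python3 inch.py [FORCE], which reads ROWS from standard input. ROWS is a JSON object whose key "segments" holds a list of rows, 1 to 20 of them, each of 5 numbers: the finger opening in m, then dx, dy, dz in shares of the most that a row can go, 1 being 50 mm, then a turn about the tool's z in shares of pi rad (1.0 is pi rad); each row shifts and turns the commanded pose from where the row before left it, along the tool's axes as they then stand; what a row does not reach is not made up. A row lasts 1/10 s, in which the tool goes at most 0.05 m and 0.15 rad, less where a joint would pass 70% of its speed; a pose out of reach is approached as far as the arm can. The fingers move at their own pace and stop on an object; FORCE is the grip in N (left out, the last holds). Time passes only in rows, so rows that do not move let the fingers close. It prints the time, the measured TCP pose, the force, the opening and the grip force at its end. A shift or turn number past 1, either way, is cut back to 1. Input that does not fit is refused with a message, and nothing moves.
- robot.read_state(): the state, without advancing time (a new reading comes with each control period).
- robot.read_camera(name): name is "scene" or "side" or "wrist"; returns a dict with "image" (420x560x3 uint8, red, green, blue), "fx", "fy", "cx", "cy" (pixels), "R" (3x3) and "t" (3): a world point X has camera coordinates R X + t. Camera axes: x right, y down, z forward; pixel columns grow to the right and rows downward; lengths in m; the calibration is good to about 2 mm. A picture is of the moment at which its call begins. There is no depth.
- robot.close_job(): hands the job in; it is judged then, once.
The state is a dict: "t": time; "q": joint angles; "dq": joint speeds; "joint_torque": joint torques, N m; "tool_pos": TCP position; "orientation": TCP orientation; "force": force on the tool from outside, world axes, zero at the start; "wrist_torque": the same for the moment, N m; "opening": finger opening in m; "gripper_force": force on a finger pad.
Only numpy, scipy, OpenCV 4.12 (cv2) and the standard library are available. Lean on these libraries where they do the work, as an engineer would, in place of code of your own. Each camera call takes 0.05 s, during which the arm holds its last target. There are 200 camera calls.

TASK

Open the empty pressure cooker so that it can be filled: draw back the red safety catch on its lid, turn the black bar knob anticlockwise (seen from above) right round to its stop, regripping as needed, so that both steel jaws come out clear of the rim, then lift the lid straight off and set it down flat, knob up, in the middle of the round cork mat. The pot must not be dragged, twisted round or lifted on the glass hob, so stop when you feel a part reach its stop, and leave everything else where it stands.

Things in the scene. Friction and masses are not known exactly. Their poses are not given: they have to be found in the camera images.
- pot: the cooker's loose steel pot on the black glass hob (glass 6 mm above the worktop): 217 mm across the rim, 115 mm high, with two black loop handles that reach 144 mm from its axis. The rim is a lip 5 mm thick that juts 12 mm out from the wall. Origin at the centre of its underside, z up, x towards its far handle
- handle_near (a point): point on the pot's loop handle at its -x side, 137 mm from its axis, 92 mm above its underside. The pot weighs 2.1 to 3 kg and is held only by its weight: some 12 N sideways or 0.8 N m of twist may already shift it
- handle_far (a point): the same point on the loop handle at the pot's +x side. Above each handle two small ears on the rim, reaching 6 mm above it, take a tongue of the lid between them and key the lid to the pot, so that lid and pot have the same axes and a twist on the lid twists the pot
- lid: the cooker's steel lid, about 0.73 kg with all it carries, 213 mm across; its jaws reach 118 mm from the axis when shut, 132 mm when open. Origin: centre of the underside of the plug that sits inside the pot, 101 mm above the pot's underside; z up, +y and -y towards the two jaws, -x towards the red catch. Set down, it rests on the plug; top of the dome 27 mm above the origin
- lid_rim (a point): on the lid's axis at the height of the pot's rim, 14 mm above the lid's origin. The plug below is 182 mm across, 14 mm deep, with 2 mm of play all round in the pot
- knob_grip (a point): on the axis of lid and knob, 65 mm above the lid's origin: where to hold the knob's bar. Its axes are the lid's and do not turn with the knob. The bar is black, 24 mm wide, 104 mm long, with upright flanks from 43 to 78 mm above the lid's origin. While locked it lies along the lid's y, or up to 0.2 rad anticlockwise of that, as tightly as it was shut
- knob_top (a point): top of the bar, 78 mm above the lid's origin (does not turn either). From fully shut the knob turns 2.4 rad anticlockwise (about lid +z) to a firm stop; the red catch, while in, blocks it before 0.3 rad. About 0.1 N m to turn, stays where it is left. It drives both jaws, 5.8 mm per rad. Below the bar is a disc of 40 mm radius, top at 43 mm
- catch (a joint): safety catch, a slider on the lid, in m: 0 fully in, 0.014 fully back against its stop (outwards, along the lid's -x); it starts between 0 and 0.003. The knob is free beyond about 0.009. About 2 N to move; stays where it is left
- catch_tab (a point): centre of the top of the catch's red ribbed tab, 57 mm above the lid's origin and 77 mm from the lid's axis when fully in; axes are the lid's. The tab is 15 mm wide along y, 11 mm along x and stands 21 mm up from the catch's plate. Pinched across its y faces from above, it is drawn along the lid's -x. Nothing stands beside it
- jaw_left_face (a point): middle of the outer face of the steel jaw at the lid's +y side: y = 117 mm in the lid's frame when the knob is fully shut, 131 mm when fully open. Each jaw hooks under the pot's rim and is clear of it from about y = 127 mm on
- jaw_right_face (a point): the same at the lid's -y side (y = -117 mm shut, -131 mm open)
- mat: round cork mat fixed to the worktop right of the hob, 200 mm across, 8 mm thick; origin at the centre of its underside
- jar_yellow: bystander: glass spice jar with a white cap and yellow contents, 42 mm across, 100 mm high; origin at the centre of its underside
- jar_red: bystander: the same with orange-red contents
- timer: bystander: round kitchen timer with a brass dial on a white foot, 68 mm across, 53 mm high; origin under its centre
- mug: bystander: white mug with a handle, 79 x 114 mm, 89 mm high; origin under its centre
- teaspoon: bystander: steel teaspoon lying on the worktop, 130 x 27 mm, 11 mm high

How it is judged:
On the way, in this order (a step that is already met when the one before it is completed fails the run):
1. the safety catch is drawn back (value of joint catch above 0.011 m), for 0.2 s.
2. the knob is turned until both jaws are clear of the rim (at least 128.5 mm from the lid's axis), the lid still on the pot (y of jaw_left_face in the frame of lid above 0.1285 m and y of jaw_right_face in the frame of lid below -0.1285 m and z of lid in the frame of pot below 0.106 m), for 0.2 s.
3. the lid is lifted off the pot (z of lid in the frame of pot above 0.122 m), for 0.1 s.
At the end, for the whole second after the job is handed in: The lid lies flat (within 3 degrees), knob up and at rest on the cork mat, its centre within 30 mm of the mat's centre, jaws still out and catch still back; the pot stands upright on the hob within 25 mm of where it stood (horizontal distance between lid and mat below 0.03 m and z of lid in the frame of mat between 0.005 and 0.011 m and angle between lid's own z axis and vertical below 0.05 rad and linear speed of each of lid, pot below 0.02 m/s and y of jaw_left_face in the frame of lid above 0.1275 m and y of jaw_right_face in the frame of lid below -0.1275 m and value of joint catch above 0.009 m and distance of pot from where it was at the start of the episode below 0.025 m and angle between pot's own z axis and vertical below 0.03 rad); the robot touches nothing.
It fails at once if the pot is dragged, twisted or lifted: one of its loop handles moves more than 25 mm (distance of any of handle_near, handle_far from where it was at the start of the episode above 0.025 m).
It fails at once if the lid is dropped or slammed: it moves faster than 0.6 m/s (linear speed of lid above 0.6 m/s).
It fails at once if the spice jar with yellow contents is shifted by more than 30 mm or knocked over (distance of jar_yellow from where it was at the start of the episode above 0.03 m or angle between jar_yellow's own z axis and vertical above 0.5 rad).
It also fails if it takes over 72 s, if anything falls off the work surface, if the arm or the gripper's body presses on something with over 40 N, if the wrist force passes 120 N, or if a joint passes its speed limit or range.

## Working session

There is one attempt and no reset: what is moved stays moved. The work goes in short steps, Python scripts to look and compute and a shell command to move; the robot and the scene stay as the last step left them, time stands still between calls to the robot, and variables do not carry over. Pictures are saved under pics/ and viewed, at most 13 in all, crops included, and the job is handed in when it is done.

```bash
ls; mkdir -p pics; python3 - <<'E'
from plant import robot
import cv2,numpy as np
for n in ("scene","side"):
    c=robot.read_camera(n); cv2.imwrite(f"pics/{n}0.png",c["image"][:,:,::-1]); np.savez(f"{n}0.npz",**c)
    print(n,c["fx"],c["cx"],c["cy"],np.round(c["R"],3).tolist(),np.round(c["t"],3), np.round(-c["R"].T@c["t"],3))
s=robot.read_state();print(s)
E
```

```text
inch.py
pics
plant.py
scene 492.3963749003593 276.83415964712987 209.29372143573238 [[0.472, -0.881, -0.021], [-0.588, -0.297, -0.753], [0.657, 0.367, -0.658]] [-0.223  0.438  1.241] [-0.453 -0.522  1.142]
side 510.99436781311374 281.84850423897586 206.29076682645115 [[-0.912, -0.411, -0.022], [-0.135, 0.349, -0.927], [0.388, -0.842, -0.374]] [0.523 0.201 1.512] [-0.084  1.419  0.763]
{'t': 0.1, 'q': array([ 1.02157218e+00,  1.31075508e-01,  1.48916441e+00, -2.85441191e-06,
        1.52300226e+00, -8.53808730e-02]), 'dq': array([-0.00060907, -0.00309487, -0.00110329,  0.00028642, -0.00133497,
       -0.00085204]), 'joint_torque': array([ 1.90417566e-03, -5.61345041e+01, -4.93092155e+01,  7.70941051e-02,
        2.91847810e-02, -8.19428374e-05]), 'tool_pos': array([0.2681301 , 0.5361711 , 0.21100169]), 'orientation': array([-7.21971101e-01, -3.05698211e+00,  2.46271400e-03]), 'force': array([-0.54279405,  0.49583155,  0.08981095]), 'wrist_torque': array([ 0.06071745, -0.03663009,  0.04350612]), 'gripper_force': 0.0, 'opening': 0.09306659372517437}
```

View pics/scene0.png

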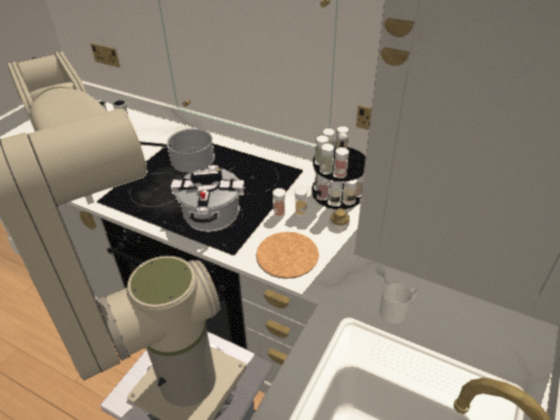

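View pics/side0.png

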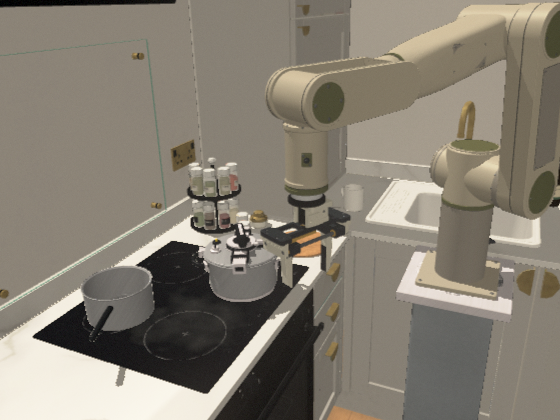

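The scene view shows the pot and lid around (208,195), red catch around (203,194), mat around (288,254), and the jars at (279,203) and (301,200). In the side view the lid is at (243,245) and the mat is partly hidden by the gripper. I'll enlarge and measure.

```bash
cat > h.py <<'E'
import numpy as np,cv2
from plant import robot
def ray(c,u,v):
    d=c["R"].T@np.array([(u-c["cx"])/c["fx"],(v-c["cy"])/c["fy"],1.0]); return -c["R"].T@c["t"],d
def onz(c,u,v,z):
    o,d=ray(c,u,v); return o+d*(z-o[2])/d[2]
def proj(c,X):
    p=c["R"]@np.asarray(X)+c["t"]; return p[0]/p[2]*c["fx"]+c["cx"],p[1]/p[2]*c["fy"]+c["cy"]
def tri(c1,p1,c2,p2):
    A=[];b=[]
    for c,p in((c1,p1),(c2,p2)):
        o,d=ray(c,*p);d/=np.linalg.norm(d);P=np.eye(3)-np.outer(d,d);A.append(P);b.append(P@o)
    return np.linalg.lstsq(np.vstack(A),np.hstack(b),rcond=None)[0]
def redc(im,box):
    x0,y0,x1,y1=box;h=cv2.cvtColor(im[y0:y1,x0:x1],cv2.COLOR_RGB2HSV)
    m=((h[...,0]<6)|(h[...,0]>174))&(h[...,1]>140)&(h[...,2]>60)
    v,u=np.nonzero(m);return (u.mean()+x0,v.mean()+y0,len(u),u.min()+x0,u.max()+x0,v.min()+y0,v.max()+y0) if len(u) else None
def load(f): return dict(np.load(f))
E
python3 - <<'E'
from h import *
c=load("scene0.npz");s=load("side0.npz")
r=redc(c["image"],(160,160,255,235));print(r); r2=redc(s["image"],(190,215,285,300));print(r2)
print("tab",onz(c,r[0],r[1],.006+.101+.05))
if r2: print(tri(c,r[:2],s,r2[:2]))
h=cv2.cvtColor(c["image"],cv2.COLOR_RGB2HSV)
m=((h[...,0]>5)&(h[...,0]<20)&(h[...,1]>110)).astype(np.uint8);m[:,:245]=0;m[:225]=0;m[285:]=0;m[:,330:]=0
k=max(cv2.findContours(m,0,1)[0],key=cv2.contourArea)[:,0]
P=np.array([onz(c,u,v,.008)[:2] for u,v in k]).astype(np.float32);print("mat",cv2.minEnclosingCircle(P),P.min(0),P.max(0))
a=cv2.resize(c["image"][160:235,160:260],None,fx=8,fy=8,interpolation=2)
cv2.imwrite("pics/a.png",a[:,:,::-1])
a=cv2.resize(s["image"][215:300,190:290],None,fx=7,fy=7,interpolation=2)
cv2.imwrite("pics/b.png",a[:,:,::-1])
E
```

```text
(np.float64(202.0952380952381), np.float64(194.47619047619048), 21, np.int64(200), np.int64(204), np.int64(192), np.int64(197))
None
tab [0.48714444 0.27222181 0.157     ]
mat ((0.5068149566650391, -0.019021986052393913), 0.0979672372341156) [ 0.40943515 -0.11472487] [0.603707   0.07806849]
```

View pics/a.png

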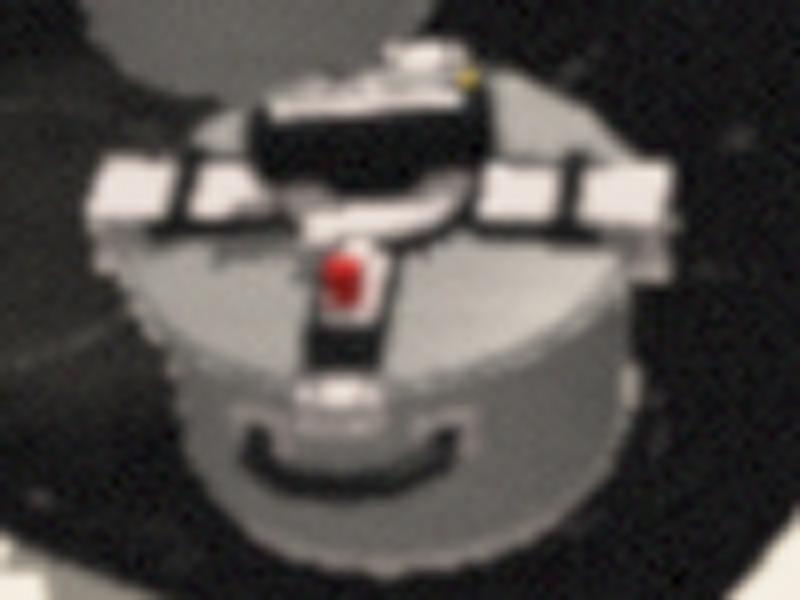

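View pics/b.png

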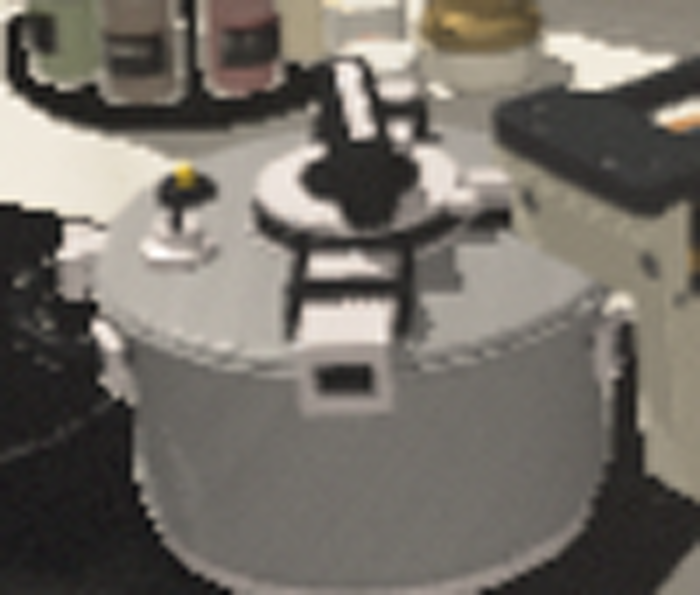

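The enlarged views show the jaws left and right at (171,184) and (244,184), the bar centre at about (206,175), the red tab at (202,194) and the yellow-tipped valve on the far side. Next I'll look from above with the wrist camera.

```bash
cat >> h.py <<'E'
from scipy.spatial.transform import Rotation as Ro
def delta(p,yaw=None):
    s=robot.read_state();R=Ro.from_rotvec(s["orientation"]).as_matrix()
    print("tool delta",np.round(R.T@(np.asarray(p)-s["tool_pos"]),4),"t",s["t"],"pos",np.round(s["tool_pos"],4),"q",np.round(s["q"],3),"y-axis deg",np.degrees(np.arctan2(R[1,1],R[0,1])),"x-axis",np.round(R[:,0],3))
E
python3 - <<'E'
from h import *
c=load("scene0.npz");s=load("side0.npz")
print("bar",onz(c,206,174.5,.185)); print("bar side", onz(s,190+350/7,215+100/7,.185))
print(tri(c,(206,174.5),s,(190+350/7,215+100/7)))
a,b=onz(c,171.5,184,.135),onz(c,243.5,184,.135);print(a,b,np.linalg.norm(a-b),(a+b)/2)
delta([.52,.28,.36])
w=robot.read_camera("wrist");print("cam",-w["R"].T@w["t"],w["R"][2],w["fx"])
E
```

```text
bar [0.55035934 0.29662091 0.185     ]
bar side [0.55467891 0.31086503 0.185     ]
[0.55847276 0.30238711 0.17944028]
[0.50766637 0.41286793 0.135     ] [0.615333   0.19825108 0.135     ] 0.24010934009038468 [0.56149969 0.30555951 0.135     ]
tool delta [-0.3398 -0.1167 -0.1489] t 0.1 pos [0.2681 0.5362 0.211 ] q [ 1.022  0.131  1.489 -0.     1.523 -0.085] y-axis deg 63.423752710577354 x-axis [-0.894  0.447  0.   ]
cam [0.20341053 0.56907852 0.38369035] [ 0.23107389 -0.11762607 -0.96579965] 308.3061244291049
```

The manual's scale: shifts go in shares of 50 mm and turns go in shares of pi rad. Converting my numbers, -0.05 m is -1, -0.04 m is -0.8, -0.13 rad / 3.1416 = -0.0414.

```bash
echo '{"segments":[[0.093,0,0,-1,0],[0.093,-0.2,0,-1,0],[0.093,-0.8,-0.26,-1,0],[0.093,-0.8,-0.26,0,0],[0.093,-0.8,-0.26,0,0],[0.093,-0.8,-0.26,0,0],[0.093,-0.8,-0.26,0,0],[0.093,-0.8,-0.26,0,0],[0.093,-0.8,-0.26,0,0],[0.093,-0.8,-0.26,0,0],[0.06,-0.4,-0.2,0,-0.0414],[0.05,0,0,0,-0.0414],[0.05,0,0,0,-0.0414],[0.05,0,0,0,-0.0414],[0.05,0,0,0,-0.0414],[0.05,0,0,0,-0.0414],[0.05,0,0,0,-0.0414],[0.05,0,0,0,0],[0.05,0,0,0,0]]}' | python3 inch.py 20
python3 - <<'E'
from h import *
delta([.489,.27,.157])
w=robot.read_camera("wrist");np.savez("w1.npz",**w);cv2.imwrite("pics/w1.png",w["image"][:,:,::-1])
print(redc(w["image"],(0,0,560,420)), proj(w,[.487,.27,.157]),proj(w,[.558,.302,.185]))
E
```

```text
t: 2.05
tool_pos: [0.5231, 0.2851, 0.349]
orientation: [0.689, -3.065, 0.0]
force: [0.1, -0.5, 0.1]
opening: 0.0505
gripper_force: 0.0
tool delta [0.0372 0.0009 0.192 ] t 2.05 pos [0.5231 0.2851 0.349 ] q [ 0.413  0.106  1.268  0.     1.768 -1.6  ] y-axis deg 115.3446941059252 x-axis [-0.904 -0.428  0.   ]
(np.float64(282.0), np.float64(156.08247422680412), 97, np.int64(277), np.int64(287), np.int64(152), np.int64(160)) (np.float64(280.92554598665396), np.float64(156.64684925200177)) (np.float64(279.6856780742858), np.float64(227.44734574905155))
```

View pics/w1.png

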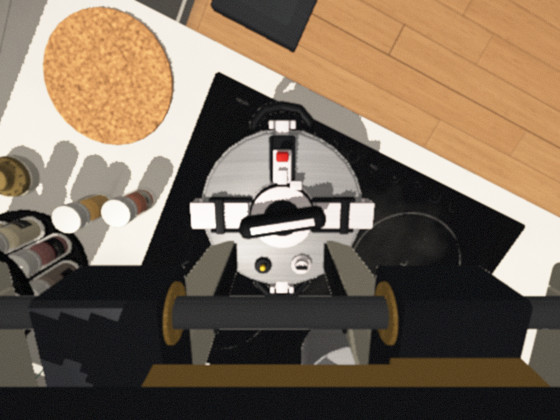

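The wrist view shows the tab at (282,156), jaws' outer edges at (191,214) and (374,214), the bar's white top strip from about (247,230) to (313,221), the handle brackets at (282,125) and (283,288), and the mat at (109,75).

```bash
python3 - <<'E'
from h import *
w=load("w1.npz");im=w["image"]
t=onz(w,282,156,.162);print("tab",t)
a,b=onz(w,191,214.5,.133),onz(w,374,214.5,.133);print("jaws",a,b,np.linalg.norm(a-b),(a+b)/2,"ydir",np.degrees(np.arctan2(*(b-a)[1::-1])))
a,b=onz(w,282,126,.118),onz(w,283,289,.118);print("brk",a,b,np.linalg.norm(a-b),(a+b)/2,"xdir",np.degrees(np.arctan2(*(b-a)[1::-1])))
a,b=onz(w,248,230.5,.185),onz(w,313,221.5,.185);print("bar",a,b,np.linalg.norm(a-b),(a+b)/2,"bar",np.degrees(np.arctan2(*(b-a)[1::-1])))
h=cv2.cvtColor(im,cv2.COLOR_RGB2HSV);m=((h[...,0]>5)&(h[...,0]<22)&(h[...,1]>90)).astype(np.uint8);m[:,185:]=0;m[148:]=0
k=max(cv2.findContours(m,0,1)[0],key=cv2.contourArea)[:,0]
P=np.array([onz(w,u,v,.008)[:2] for u,v in k]).astype(np.float32);print("mat",cv2.minEnclosingCircle(P),P.min(0),P.max(0))
for n,u,v in(("jr",118,212),("jy",70,218)):print(n,onz(w,u,v,.1))
T=np.array([t[0],t[1],.157]);delta(T)
E
```

```text
tab [0.48540101 0.27059957 0.162     ]
jaws [0.60707708 0.19659346 0.133     ] [0.50454047 0.41329516 0.133     ] 0.2397360736746917 [0.55580877 0.30494431 0.133     ] ydir 115.32208089600712
brk [0.45494889 0.2564195  0.118     ] [0.66101034 0.35592948 0.118     ] 0.22883084558252864 [0.55797961 0.30617449 0.118     ] xdir 25.776552766420803
bar [0.57693616 0.27061569 0.185     ] [0.53527977 0.33332933 0.185     ] 0.07528782364140778 [0.55610796 0.30197251 0.185     ] bar 123.59337721381328
mat ((0.5059996843338013, -0.016910724341869354), 0.09932364523410797) [ 0.4073885  -0.11574309] [0.6044727  0.08179908]
jr [0.66061083 0.09668062 0.1       ]
jy [0.69843347 0.0374904  0.1       ]
tool delta [0.0403 0.0031 0.192 ] t 2.1 pos [0.5232 0.2851 0.349 ] q [ 0.413  0.106  1.268 -0.     1.768 -1.6  ] y-axis deg 115.35595989860535 x-axis [-0.904 -0.428  0.   ]
```

In the tool's units: 0.045 m is 0.9, 0.04 m is 0.8.

```bash
echo '{"segments":[[0.05,0.8,0.06,0.6,0],[0.05,0,0,0.9,0],[0.05,0,0,0.9,0],[0.05,0,0,0.8,0],[0.05,0,0,0.38,0],[0.05,0,0,0,0],[0.05,0,0,0,0]]}' | python3 inch.py 15
python3 - <<'E'
from h import *
w=robot.read_camera("wrist");r=redc(w["image"],(0,0,560,420));print(r)
if r:print(onz(w,r[0],r[1],.164))
delta([.4854,.2706,.170])
E
```

```text
t: 2.8
tool_pos: [0.486, 0.2707, 0.1709]
orientation: [-0.693, 3.064, 0.0]
force: [0.1, -0.9, 0.6]
opening: 0.0503
gripper_force: 0.0
(np.float64(279.1602564102564), np.float64(241.79273504273505), 468, np.int64(269), np.int64(289), np.int64(230), np.int64(253))
[0.48274469 0.26939101 0.164     ]
tool delta [0.0014 0.0002 0.0021] t 2.85 pos [0.4868 0.271  0.1721] q [ 0.416  0.034  1.663 -0.     1.442 -1.6  ] y-axis deg 115.50358675332237 x-axis [-0.903 -0.431 -0.002]
```

```bash
echo '{"segments":[[0.03,0.06,0,0,0],[0.01,0,0,0,0],[0,0,0,0,0],[0,0,0,0,0],[0,0,0,0,0],[0,0,0,0,0]]}' | python3 inch.py 15; echo '{"segments":[[0,0.04,0,0,0],[0,0.04,0,0,0],[0,0.04,0,0,0],[0,0.04,0,0,0],[0,0,0,0,0]]}' | python3 inch.py
```

```text
t: 3.45
tool_pos: [0.4832, 0.2693, 0.1703]
orientation: [-0.695, 3.064, -0.0]
force: [-0.3, 0.0, -0.4]
opening: 0.0066
gripper_force: 0.0
t: 3.95
tool_pos: [0.4758, 0.2657, 0.1703]
orientation: [0.695, -3.064, 0.0]
force: [0.5, 0.4, -0.7]
opening: 0.0007
gripper_force: 0.0
```

```bash
python3 - <<'E'
from h import *
w=robot.read_camera("wrist");c=robot.read_camera("scene");s=robot.read_camera("side")
A=w["image"][150:350,180:380];B=c["image"][150:220,160:260]
A=cv2.resize(A,(400,400));B=cv2.resize(B,(400,280),interpolation=2)
S=cv2.resize(s["image"][200:300,190:290],(400,400),interpolation=2)
o=np.zeros((400,800,3),np.uint8);o[:,:400]=A;o[:280,400:]=B
cv2.imwrite("pics/m1.png",o[:,:,::-1]);cv2.imwrite("pics/m1s.png",S[:,:,::-1]);np.savez("w2.npz",**w)
r=redc(w["image"],(0,0,560,420));print(r)
E
```

```text
(np.float64(261.2888888888889), np.float64(264.8888888888889), 45, np.int64(64), np.int64(281), np.int64(256), np.int64(281))
```

View pics/m1.png

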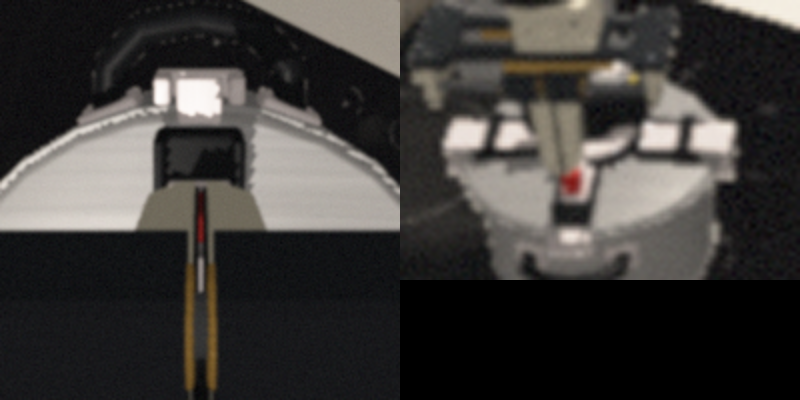

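The wrist crop shows red only through the slit between the closed fingers, and the scene crop shows red just below the fingertips. So the fingers closed above the tab. I'll check the heights.

```bash
python3 - <<'E'
from h import *
c=load("scene0.npz");w1=load("w1.npz");s=load("side0.npz")
print("tab",tri(c,(202.1,194.0),w1,(282,156)))
print("jaw",tri(c,(171.5,184),w1,(374,214.5)),tri(c,(243.5,184),w1,(191,214.5)))
print("bar",tri(c,(206,174),w1,(280.5,226)))
for z in(.143,.148,.164): 
  p=onz(w1,282,156,z);print(z,p,proj(c,p))
st=robot.read_state();R=Ro.from_rotvec(st["orientation"]).as_matrix()
tip=st["tool_pos"]+R[:,2]*.022;print(st["tool_pos"],tip,proj(c,tip))
E
```

```text
tab [0.48553651 0.27061402 0.1607092 ]
jaw [0.50422261 0.41043683 0.13842357] [0.60704539 0.1957728  0.13972149]
bar [0.55767551 0.30262204 0.17996561]
0.143 [0.48686546 0.27141952 0.143     ] (np.float64(202.78470550161921), np.float64(197.99775979687325))
0.148 [0.48648008 0.27120374 0.148     ] (np.float64(202.58281559745), np.float64(196.87728883320557))
0.164 [0.48524686 0.27051325 0.164     ] (np.float64(201.9304316207887), np.float64(193.2566159421123))
[0.47603432 0.26584816 0.1703657 ] [0.4760388  0.26584997 0.1483657 ] (np.float64(202.08114334688713), np.float64(199.1654170488068))
```

```bash
python3 - <<'E'
from h import *
c=robot.read_camera("scene");print("red scene now",redc(c["image"],(160,160,255,235)))
w=load("w2.npz")
for x in(0,.008,.014):
  p=np.array([.4854,.2706,.162])-x*np.array([.903,.43,0]);print(x,proj(c,p),proj(w,p))
s=robot.read_camera("side")
w=w["image"];h=cv2.cvtColor(w,cv2.COLOR_RGB2HSV)
E
echo '{"segments":[[0.03,0,0,0,0],[0.05,0,0,0,0],[0.05,0,0,0,0],[0.05,0,0,0,0],[0.05,0,0,0,0],[0.05,0,0,0,0],[0.05,0,0,0,0]]}' | python3 inch.py
python3 - <<'E'
from h import *
w=robot.read_camera("wrist");r=redc(w["image"],(230,150,330,300));print(r)
c=robot.read_camera("scene");q=redc(c["image"],(160,160,255,235));print(q); print(tri(c,q[:2],w,r[:2]))
st=robot.read_state();print(st["opening"],st["tool_pos"],proj(w,st["tool_pos"]+[0,0,-.022]))
A=cv2.resize(w["image"][150:350,180:380],(500,500),interpolation=2)
cv2.imwrite("pics/w3.png",A[:,:,::-1])
E
```

```text
red scene now (np.float64(202.53846153846155), np.float64(195.0), 13, np.int64(201), np.int64(204), np.int64(193), np.int64(197))
0 (np.float64(202.01221562182042), np.float64(193.71229870456153)) (np.float64(279.0916690137654), np.float64(262.1870061698189))
0.008 (np.float64(201.6015375130967), np.float64(195.32813146699493)) (np.float64(279.09876097321614), np.float64(250.47436635248133))
0.014 (np.float64(201.29142752710095), np.float64(196.54827411566671)) (np.float64(279.1041800980056), np.float64(241.52447637845788))
t: 4.9
tool_pos: [0.476, 0.2658, 0.1703]
orientation: [0.695, -3.064, 0.0]
force: [-0.1, 0.1, -0.3]
opening: 0.0486
gripper_force: 0.0
(np.float64(279.2551020408163), np.float64(257.98979591836735), 490, np.int64(269), np.int64(289), np.int64(246), np.int64(270))
(np.float64(202.15), np.float64(194.25), 20, np.int64(200), np.int64(204), np.int64(192), np.int64(197))
[0.48357116 0.26938932 0.16139498]
0.05017355251905368 [0.47596283 0.26585918 0.17027074] (np.float64(278.85539515267607), np.float64(238.67438986265768))
```

View pics/w3.png

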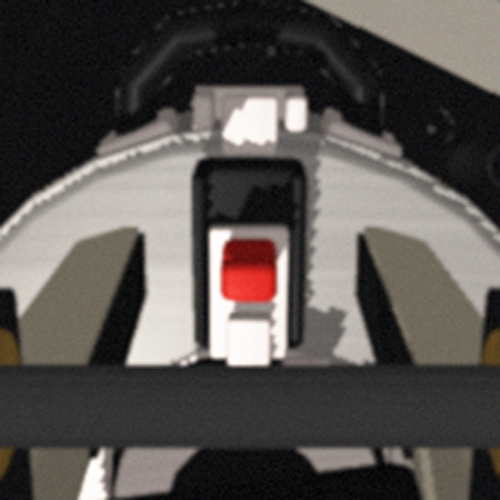

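The crop shows the tab unmoved at crop (250,272), i.e. pixel (280,259), and the fingertips' inner front corners at crop (143,230) and (358,230). I'll work out where the fingertips really are in the tool frame.

```bash
python3 - <<'E'
from h import *
w=robot.read_camera("wrist");st=robot.read_state();R=Ro.from_rotvec(st["orientation"]).as_matrix()
C=-w["R"].T@w["t"];print("cam in tool",R.T@(C-st["tool_pos"]))
for x in(.0075,0,-.0075):
  for z in(-.02,0,.022,):
    print(x,z,[np.round((np.array(proj(w,st["tool_pos"]+R@[x,y,z]))-[180,150])*2.5,0) for y in(.025,-.025)])
E
```

```text
cam in tool [ 0.07206885  0.0008946  -0.17268803]
0.0075 -0.02 [array([364., 257.]), array([129., 257.])]
0.0075 0 [array([352., 224.]), array([142., 224.])]
0.0075 0.022 [array([341., 195.]), array([153., 195.])]
0 -0.02 [array([362., 290.]), array([130., 290.])]
0 0 [array([351., 254.]), array([143., 254.])]
0 0.022 [array([340., 222.]), array([154., 222.])]
-0.0075 -0.02 [array([361., 321.]), array([132., 321.])]
-0.0075 0 [array([350., 282.]), array([144., 282.])]
-0.0075 0.022 [array([339., 248.]), array([155., 248.])]
```

The visible fingertips end about level with the TCP, not 22 mm ahead of it. That explains the miss, because the tips were at z≈0.170 and above the tab top at 0.162. I'll move back over the tab and descend gently while watching the force.

In the tool's units: -0.01 m is -0.2, 0.005 m is 0.1.

```bash
echo '{"segments":[[0.05,-0.2,0,0,0],[0.05,0,0,0.1,0],[0.05,0,0,0.1,0],[0.05,0,0,0,0]]}' | python3 inch.py; echo '{"segments":[[0.05,0,0,0.08,0],[0.05,0,0,0.08,0],[0.05,0,0,0,0]]}' | python3 inch.py; echo '{"segments":[[0.03,0,0,0,0],[0,0,0,0,0],[0,0,0,0,0],[0,0,0,0,0],[0,0,0,0,0],[0,0,0,0,0]]}' | python3 inch.py 15
```

```text
t: 5.45
tool_pos: [0.4843, 0.2698, 0.1588]
orientation: [0.695, -3.062, 0.001]
force: [0.1, -0.0, -0.2]
opening: 0.0497
gripper_force: 0.0
t: 5.75
tool_pos: [0.4845, 0.2699, 0.1514]
orientation: [0.695, -3.063, 0.0]
force: [0.6, 0.6, 0.6]
opening: 0.0499
gripper_force: 0.0
t: 6.35
tool_pos: [0.4851, 0.2701, 0.1524]
orientation: [-0.695, 3.064, -0.0]
force: [0.5, -0.4, 0.0]
opening: 0.0148
gripper_force: 15.0
```

Gripped at 14.8 mm with 15 N. Next I'll draw it back, watching the force.

In the tool's units: 0.002 m is 0.04.

```bash
echo '{"segments":[[0,0.04,0,0,0],[0,0.04,0,0,0],[0,0.04,0,0,0],[0,0.04,0,0,0],[0,0,0,0,0]]}' | python3 inch.py;echo '{"segments":[[0,0.03,0,0,0],[0,0.03,0,0,0],[0,0,0,0,0]]}' | python3 inch.py;echo '{"segments":[[0,0.02,0,0,0],[0,0,0,0,0]]}' | python3 inch.py
```

```text
t: 6.85
tool_pos: [0.4776, 0.2666, 0.1524]
orientation: [-0.695, 3.064, -0.0]
force: [0.5, -0.6, 0.1]
opening: 0.0142
gripper_force: 15.0
t: 7.15
tool_pos: [0.4749, 0.2654, 0.1523]
orientation: [0.695, -3.064, 0.0]
force: [1.5, -0.8, 0.1]
opening: 0.0148
gripper_force: 15.0
t: 7.35
tool_pos: [0.4741, 0.265, 0.1523]
orientation: [-0.695, 3.064, -0.0]
force: [2.4, 0.3, 0.2]
opening: 0.0145
gripper_force: 15.0
```

In the tool's units: 0.001 m is 0.02.

```bash
for i in 1; do echo '{"segments":[[0,0.02,0,0,0],[0,0,0,0,0]]}' | python3 inch.py;echo '{"segments":[[0,0.014,0,0,0],[0,0,0,0,0]]}' | python3 inch.py; done
```

```text
t: 7.55
tool_pos: [0.4732, 0.2645, 0.1523]
orientation: [0.695, -3.064, 0.0]
force: [2.2, 0.5, 0.6]
opening: 0.0144
gripper_force: 15.0
t: 7.75
tool_pos: [0.4726, 0.2642, 0.1523]
orientation: [0.695, -3.064, 0.0]
force: [2.2, -0.2, 0.5]
opening: 0.0145
gripper_force: 15.0
```

In the tool's units: 0.0007 m is 0.014.

```bash
echo '{"segments":[[0,0.014,0,0,0],[0,0,0,0,0]]}' | python3 inch.py;echo '{"segments":[[0,0.014,0,0,0],[0,0,0,0,0],[0,0,0,0,0]]}' | python3 inch.py
```

```text
t: 7.95
tool_pos: [0.4721, 0.264, 0.1523]
orientation: [-0.695, 3.063, 0.0]
force: [2.5, 1.0, -0.2]
opening: 0.0145
gripper_force: 15.0
t: 8.25
tool_pos: [0.4714, 0.2637, 0.1523]
orientation: [-0.695, 3.064, 0.0]
force: [2.4, 0.6, -1.3]
opening: 0.0148
gripper_force: 15.0
```

```bash
echo '{"segments":[[0.03,0,0,0,0],[0.05,0,0,0,0],[0.05,0,0,0,0],[0.05,0,0,0,0],[0.05,0,0,0,0]]}' | python3 inch.py
python3 - <<'E'
from h import *
w=robot.read_camera("wrist");r=redc(w["image"],(230,150,330,300));print(r, onz(w,r[0],r[1],.1615))
c=robot.read_camera("scene");q=redc(c["image"],(160,160,255,235));print(q,proj(c,[.4714,.2637,.161]))
A=cv2.resize(w["image"][150:350,180:380],(500,500),interpolation=2)
cv2.imwrite("pics/w4.png",A[:,:,::-1]);np.savez("w4.npz",**w)
E
```

```text
t: 8.75
tool_pos: [0.4713, 0.2636, 0.1522]
orientation: [0.695, -3.063, 0.0]
force: [-0.2, -0.4, 0.0]
opening: 0.048
gripper_force: 0.0
(np.float64(279.984667802385), np.float64(255.58262350936968), 587, np.int64(268), np.int64(291), np.int64(243), np.int64(269)) [0.46969728 0.26373447 0.1615    ]
(np.float64(201.47619047619048), np.float64(197.61904761904762), 21, np.int64(200), np.int64(203), np.int64(195), np.int64(200)) (np.float64(201.3138433869022), np.float64(197.12237618378643))
```

View pics/w4.png

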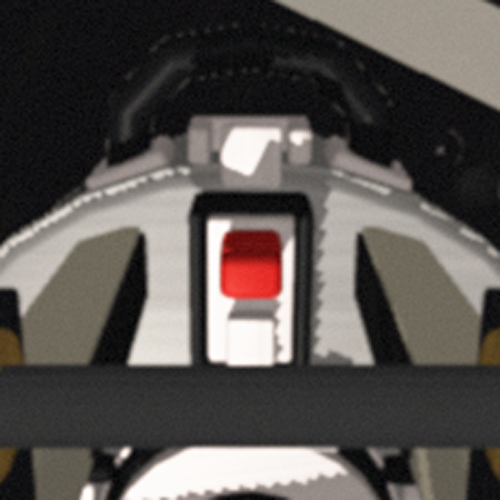

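The red tab is now close to the front end of its slot. Both views put the travel at about 15 mm, so the catch is fully back. Next I'll go over the knob and turn clockwise so that one grip can cover the whole turn.

In the tool's units: -0.047 m is -0.94, -0.04 m is -0.8, 0.148 rad / 3.1416 = 0.0471.

```bash
echo '{"segments":[[0.055,0,0,-0.8,0],[0.055,0,0,-0.8,0],[0.055,-0.94,0,-0.2,0.0318],[0.055,0,0,0,0.0471],[0.055,0,0,0,0.0471],[0.055,0,0,0,0.0471],[0.055,0,0,0,0.0471],[0.055,0,0,0,0.0471],[0.055,0,0,0,0.0471],[0.055,0,0,0,0.0471],[0.055,0,0,0,0.0471],[0.055,0,0,0,0.0471],[0.055,0,0,0,0]]}' | python3 inch.py
python3 - <<'E'
from h import *
delta([.5565,.3035,.23])
w=robot.read_camera("wrist");np.savez("w5.npz",**w)
cv2.imwrite("pics/w5.png",w["image"][:,:,::-1]); print(proj(w,[.5565,.3035,.185]))
E
```

```text
t: 10.15
tool_pos: [0.5138, 0.2839, 0.2422]
orientation: [-1.49, -2.766, 0.0]
force: [0.3, 0.4, -0.4]
opening: 0.0545
gripper_force: 0.0
tool delta [-0.0071  0.0465  0.0122] t 10.15 pos [0.5138 0.2839 0.2422] q [ 0.417  0.085  1.482 -0.     1.575 -0.165] y-axis deg 33.37334372484609 x-axis [-0.55   0.835 -0.   ]
(np.float64(339.41354261083353), np.float64(232.12933699061534))
```

View pics/w5.png

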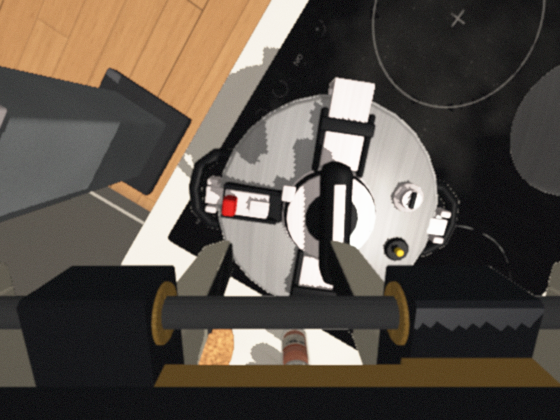

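The bar stands upright in the picture, centred on column 340 where 339.4 was expected. The disc is at (330,212) and the tab at (228,204). The alignment is good, so I'll move over the knob and descend.

In the tool's units: 0.03 m is 0.6, 0.025 m is 0.5.

```bash
echo '{"segments":[[0.055,-0.06,0.46,0,0],[0.055,-0.08,0.47,0,0],[0.055,0,0,0.6,0],[0.055,0,0,0.5,0],[0.055,0,0,0.2,0],[0.055,0,0,0.2,0],[0.055,0,0,0.16,0],[0.055,0,0,0,0]]}' | python3 inch.py; python3 - <<'E'
from h import *
delta([.5565,.3035,.157])
E
```

```text
t: 11.0
tool_pos: [0.5561, 0.3037, 0.1588]
orientation: [-1.485, -2.768, 0.001]
force: [0.3, 0.1, 0.3]
opening: 0.0552
gripper_force: 0.0
tool delta [-0.0003  0.0002  0.0018] t 11.0 pos [0.5561 0.3037 0.1588] q [ 0.419  0.249  1.451 -0.     1.441 -0.167] y-axis deg 33.56904324727792 x-axis [-0.553  0.833  0.   ]
```

In the tool's units: 0.002 m is 0.04.

```bash
echo '{"segments":[[0.03,0,0,0.04,0],[0.02,0,0,0,0],[0,0,0,0,0],[0,0,0,0,0],[0,0,0,0,0],[0,0,0,0,0]]}' | python3 inch.py 10;  echo '{"segments":[[0,0,0,0,0],[0,0,0,0,-0.0159],[0,0,0,0,-0.0159],[0,0,0,0,-0.0159],[0,0,0,0,0]]}' | python3 inch.py 25; python3 -c "
from h import *
s=robot.read_state();print(s['wrist_torque']);delta([.5565,.3035,.157])"
```

```text
t: 11.6
tool_pos: [0.5564, 0.3037, 0.1578]
orientation: [1.486, 2.768, -0.0]
force: [-3.3, -2.3, 4.3]
opening: 0.0239
gripper_force: 10.0
t: 12.1
tool_pos: [0.5565, 0.3037, 0.1577]
orientation: [1.274, 2.872, 0.0]
force: [-2.3, -2.6, 4.6]
opening: 0.0238
gripper_force: 25.0
[-0.40617299  0.59955545  0.08313724]
tool delta [-0.0002 -0.0001  0.0007] t 12.1 pos [0.5565 0.3037 0.1577] q [ 0.419  0.25   1.453 -0.     1.439 -0.317] y-axis deg 42.15498751122713 x-axis [-0.671  0.741 -0.   ]
```

In the tool's units: -0.1 rad / 3.1416 = -0.0318.

```bash
echo '{"segments":[[0,0,0,0,-0.0318],[0,0,0,0,-0.0318],[0,0,0,0,-0.0318],[0,0,0,0,-0.0318],[0,0,0,0,-0.0318],[0,0,0,0,-0.0318],[0,0,0,0,-0.0318],[0,0,0,0,-0.0318],[0,0,0,0,0]]}' | python3 inch.py; python3 -c "
from h import *
s=robot.read_state();print(s['wrist_torque']);delta([.5565,.3035,.157])"
echo '{"segments":[[0,0,0,0,-0.0318],[0,0,0,0,-0.0318],[0,0,0,0,-0.0318],[0,0,0,0,-0.0318],[0,0,0,0,-0.0318],[0,0,0,0,-0.0318],[0,0,0,0,-0.0318],[0,0,0,0,-0.0318],[0,0,0,0,-0.0318],[0,0,0,0,0]]}' | python3 inch.py; python3 -c "
from h import *
s=robot.read_state();print(s['wrist_torque']);delta([.5565,.3035,.157])"
```

```text
t: 13.0
tool_pos: [0.5565, 0.3038, 0.1577]
orientation: [0.053, 3.141, 0.0]
force: [-2.6, -1.8, 5.4]
opening: 0.0238
gripper_force: 25.0
[-0.36131473  0.54270243  0.0763558 ]
tool delta [-0.     -0.0003  0.0007] t 13.0 pos [0.5565 0.3038 0.1577] q [ 0.419  0.25   1.453  0.     1.439 -1.118] y-axis deg 88.0575816223567 x-axis [-0.999  0.034 -0.   ]
t: 14.0
tool_pos: [0.5564, 0.3038, 0.1577]
orientation: [-1.318, 2.851, 0.0]
force: [-3.6, -1.9, 6.2]
opening: 0.0236
gripper_force: 25.0
[-0.21671931  0.80915378  0.06758468]
tool delta [ 0.0002 -0.0002  0.0007] t 14.0 pos [0.5564 0.3038 0.1577] q [ 0.419  0.25   1.453  0.     1.439 -2.018] y-axis deg 139.62465501295716 x-axis [-0.648 -0.762 -0.   ]
```

In the tool's units: -0.05 rad / 3.1416 = -0.0159.

```bash
cat > tq.py <<'E'
from h import *
s=robot.read_state();R=Ro.from_rotvec(s["orientation"]).as_matrix();print("tz",np.round(s["wrist_torque"],3),"y deg",np.degrees(np.arctan2(R[1,1],R[0,1])),"q6",s["q"][5])
E
echo '{"segments":[[0,0,0,0,-0.0159],[0,0,0,0,-0.0159],[0,0,0,0,-0.0159],[0,0,0,0,-0.0159],[0,0,0,0,-0.0159],[0,0,0,0,0]]}' | python3 inch.py|grep force; python3 tq.py
echo '{"segments":[[0,0,0,0,-0.0127],[0,0,0,0,0]]}' | python3 inch.py|grep force; python3 tq.py
echo '{"segments":[[0,0,0,0,-0.0127],[0,0,0,0,0]]}' | python3 inch.py|grep force; python3 tq.py
```

```text
force: [-3.1, -2.3, 5.6]
gripper_force: 25.0
tz [-0.226  0.738  0.088] y deg 153.84645838595526 q6 -2.2662660678532407
force: [-3.2, -2.2, 5.6]
gripper_force: 25.0
tz [-0.227  0.797  0.039] y deg 156.10893398569547 q6 -2.3057800108528386
force: [-4.3, -2.8, 5.5]
gripper_force: 25.0
tz [-0.232  0.773  0.101] y deg 158.40016246274897 q6 -2.3457641984128705
```

In the tool's units: -0.03 rad / 3.1416 = -0.0095.

```bash
for i in 1; do echo '{"segments":[[0,0,0,0,-0.0095],[0,0,0,0,0]]}' | python3 inch.py|grep ^force; python3 tq.py
echo '{"segments":[[0,0,0,0,-0.008],[0,0,0,0,0]]}' | python3 inch.py|grep ^force; python3 tq.py
echo '{"segments":[[0,0,0,0,-0.0064],[0,0,0,0,0]]}' | python3 inch.py|grep ^force; python3 tq.py; done
```

```text
force: [-3.3, -2.8, 5.0]
tz [-0.228  0.839 -0.009] y deg 160.09896918449456 q6 -2.3754166500508673
force: [-2.7, -1.3, 5.5]
tz [-0.269  0.821  0.011] y deg 161.52259982541398 q6 -2.400216458676623
force: [-3.1, -2.2, 5.4]
tz [-0.227  0.836 -0.259] y deg 162.64131652477764 q6 -2.419857108771054
```

The stop is felt at −0.26 N m, after 2.25 rad turned against 2.257 expected. Now I'll ease off, firm up the grip and lift straight up.

In the tool's units: -0.004 m is -0.08, -0.003 m is -0.06, 0.012 rad / 3.1416 = 0.0038.

```bash
echo '{"segments":[[0,0,0,0,0.0038],[0,0,0,0,0],[0,0,0,0,0],[0,0,0,-0.04,0],[0,0,0,-0.04,0],[0,0,0,-0.06,0],[0,0,0,-0.08,0],[0,0,0,-0.08,0],[0,0,0,0,0]]}' | python3 inch.py 45; python3 tq.py; python3 - <<'E'
from h import *
c=robot.read_camera("scene");np.savez("sc2.npz",**c);cv2.imwrite("pics/l.png",cv2.resize(c["image"][150:240,150:270],None,fx=5,fy=5,interpolation=2)[:,:,::-1])
E
```

```text
t: 16.5
tool_pos: [0.5569, 0.304, 0.1732]
orientation: [-1.846, 2.54, -0.0]
force: [0.8, -0.2, -6.5]
opening: 0.0237
gripper_force: 45.0
tz [ 0.098  0.043 -0.044] y deg 162.0283273507357 q6 -2.409048472129614
```

View pics/l.png

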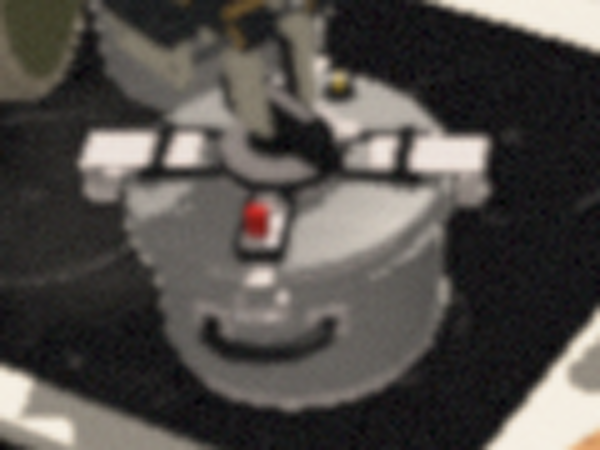

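The jaws stand out at crop (80,150) and (490,155), and the lid hangs level above the pot. The vertical force is −6.5 N, so only the lid is being carried. I'll lift on and carry it across.

In the tool's units: -0.015 m is -0.3, -0.01 m is -0.2.

```bash
echo '{"segments":[[0,0,0,-0.12,0],[0,0,0,-0.2,0],[0,0,0,-0.3,0],[0,0,0,-0.3,0],[0,0,0,-0.3,0],[0,0,0,-0.2,0],[0,0,0,-0.08,0],[0,0,0,0,0]]}' | python3 inch.py ; python3 - <<'E'
from h import *
delta([.506,-.0173,.0587])
E
```

```text
t: 17.35
tool_pos: [0.5568, 0.304, 0.2483]
orientation: [-1.846, 2.54, -0.0]
force: [-0.2, 0.7, -7.3]
opening: 0.0232
gripper_force: 45.0
tool delta [ 0.3214 -0.0506  0.1893] t 17.35 pos [0.5568 0.304  0.2483] q [ 0.419  0.21   1.334  0.     1.596 -2.409] y-axis deg 162.0335946180926 x-axis [-0.308 -0.951 -0.001]
```

At the mat, joint 6 would pass its limit by about 0.25 rad, so I'll turn the hanging lid 0.7 rad clockwise first.

The manual's scale: shifts go in shares of 50 mm and turns go in shares of pi rad. Converting my numbers, 0.1 rad / 3.1416 = 0.0318.

```bash
echo '{"segments":[[0,0,0,0,0.0159],[0,0,0,0,0.0318],[0,0,0,0,0.0318],[0,0,0,0,0.0318],[0,0,0,0,0.0318],[0,0,0,0,0.0318],[0,0,0,0,0.0318],[0,0,0,0,0.0159],[0,0,0,0,0]]}' | python3 inch.py ; python3 - <<'E'
from h import *
delta([.506,-.0173,.0587])
E
```

```text
t: 18.25
tool_pos: [0.5559, 0.3035, 0.246]
orientation: [0.862, -3.019, 0.0]
force: [0.2, -0.3, -6.8]
opening: 0.0237
gripper_force: 45.0
tool delta [ 0.2115 -0.2461  0.1877] t 18.25 pos [0.5559 0.3035 0.246 ] q [ 0.419  0.211  1.336 -0.     1.596 -1.708] y-axis deg 121.88297602880073 x-axis [-0.849 -0.528  0.002]
```

In the tool's units: -0.0235 m is -0.47, -0.021 m is -0.42.

```bash
echo '{"segments":[[0,0.12,-0.14,0,0],[0,0.24,-0.28,0,0],[0,0.36,-0.42,0,0],[0,0.4,-0.47,0,0],[0,0.4,-0.47,0,0],[0,0.4,-0.47,0,0],[0,0.4,-0.47,0,0],[0,0.4,-0.47,0,0],[0,0.4,-0.47,0,0],[0,0.4,-0.47,0,0],[0,0.36,-0.42,0,0],[0,0.24,-0.26,0,0],[0,0.11,-0.122,0,0],[0,0,0,0,0],[0,0,0,0,0]]}' | python3 inch.py ; python3 - <<'E'
from h import *
delta([.506,-.0173,.0587])
E
```

```text
t: 19.75
tool_pos: [0.5073, -0.0169, 0.2472]
orientation: [-0.864, 3.02, 0.001]
force: [0.4, -0.4, -7.3]
opening: 0.0236
gripper_force: 45.0
tool delta [0.0014 0.0003 0.1885] t 19.75 pos [ 0.5073 -0.0169  0.2472] q [-1.350e-01 -1.340e-01  1.689e+00  1.000e-03  1.587e+00 -2.263e+00] y-axis deg 121.94646571705012 x-axis [-0.849 -0.529 -0.   ]
```

In the tool's units: 0.025 m is 0.5, 0.02 m is 0.4.

```bash
echo '{"segments":[[0,0.02,0,0.2,0],[0,0,0,0.4,0],[0,0,0,0.5,0],[0,0,0,0.5,0],[0,0,0,0.5,0],[0,0,0,0.5,0],[0,0,0,0.4,0],[0,0,0,0.3,0],[0,0,0,0.16,0],[0,0,0,0.06,0],[0,0,0,0,0]]}' | python3 inch.py; echo '{"segments":[[0,0,0,0.06,0],[0,0,0,0.06,0],[0,0,0,0.06,0],[0,0,0,0,0]]}' | python3 inch.py
```

```text
t: 20.85
tool_pos: [0.5067, -0.0178, 0.0715]
orientation: [-0.864, 3.02, -0.0]
force: [0.4, -0.3, -7.0]
opening: 0.0232
gripper_force: 45.0
t: 21.25
tool_pos: [0.5062, -0.0179, 0.0619]
orientation: [0.864, -3.02, -0.0]
force: [-1.2, 0.0, -7.5]
opening: 0.0237
gripper_force: 45.0
```

In the tool's units: 0.0015 m is 0.03, 0.001 m is 0.02.

```bash
echo '{"segments":[[0,0,0,0.03,0],[0,0,0,0.02,0],[0,0,0,0,0]]}' | python3 inch.py|grep -E "pos|^force"; echo '{"segments":[[0,0,0,0.02,0],[0,0,0,0,0]]}' | python3 inch.py|grep -E "pos|^force"; echo '{"segments":[[0,0,0,0.02,0],[0,0,0,0,0]]}' | python3 inch.py|grep -E "pos|^force"
```

```text
tool_pos: [0.5066, -0.0179, 0.0598]
force: [-0.5, -0.5, -6.5]
tool_pos: [0.5068, -0.018, 0.0595]
force: [-1.8, -0.5, 0.7]
tool_pos: [0.5069, -0.018, 0.0592]
force: [-6.7, 0.8, 8.1]
```

The lid is down at TCP z≈0.0595, as predicted. I'll relax the push, open, and withdraw upward.

In the tool's units: -0.05 m is -1, -0.04 m is -0.8.

```bash
echo '{"segments":[[0,0,0,-0.02,0],[0,0,0,0,0],[0.03,0,0,0,0],[0.04,0,0,0,0],[0.055,0,0,0,0],[0.055,0,0,0,0],[0.055,0,0,0,0],[0.055,0,0,-0.2,0],[0.055,0,0,-0.6,0],[0.055,0,0,-1,0],[0.055,0,0,-1,0],[0.055,0,0,-0.8,0],[0.055,0.8,0,0,0],[0.055,0.8,0,0,0],[0.055,0,0,0,0]]}' | python3 inch.py; python3 - <<'E'
from h import *
c=robot.read_camera("scene");s=robot.read_camera("side")
o=np.zeros((600,800,3),np.uint8);o[:300,:400]=cv2.resize(c["image"],(400,300));o[:300,400:]=cv2.resize(s["image"],(400,300))
o[300:,:400]=cv2.resize(c["image"][195:300,220:360],(400,300),interpolation=2)
o[300:,400:]=cv2.resize(c["image"][140:245,140:280],(400,300),interpolation=2)
cv2.imwrite("pics/end.png",o[:,:,::-1])
E
```

```text
t: 23.45
tool_pos: [0.4362, -0.0618, 0.2398]
orientation: [-0.861, 3.021, -0.002]
force: [0.4, 0.1, 0.0]
opening: 0.0547
gripper_force: 0.0
```

View pics/end.png

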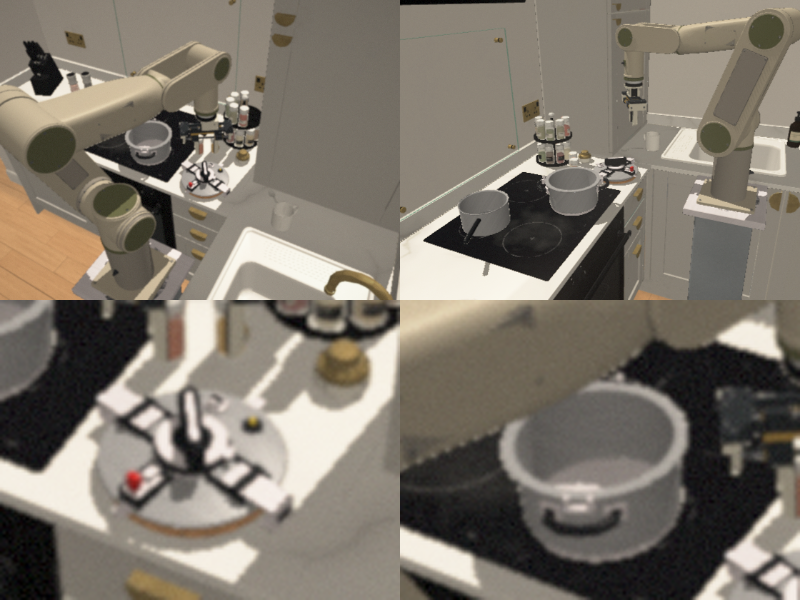

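The lid lies flat on the mat with the knob up, jaws out and red tab back. The open pot stands in place on the hob and the arm is clear of everything.

```bash
python3 -c "
from plant import robot
print(robot.close_job())"
```

```text
the job is handed in; nothing more can be done
None
```

The job is handed in at about 23.5 s of the 72 s; no verdict was returned: catch drawn back, knob turned to its stop, lid lying flat on the cork mat, and the pot still on the hob with no visible shift.

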